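# Slide the phone into its charging bay by feel

## Task

Pick the phone up off the book and lay it flat, screen up and lengthways, on the free end of the dock's wooden deck, then slide it along the deck, rather than lowering it in from above, until it drops fully home into the charging bay, and let go of it. Be gentle: do not knock, press or shove the phone hard against the dock, and leave the mug, the glasses case and the eraser where they are.

Things in the scene. Friction and masses are not known exactly. Their poses are not given: they have to be found in the camera images.
- phone: Compact phone in a black hard case: slab 136 long (its x) x 64 wide (its y) x 13 mm thick (its z, screen up), 0.14 to 0.28 kg, same shape end for end. Origin: centre of its underside. Starts on a closed, fixed book 14 mm thick. Grip it across its width by the upper half of its sides (6 mm of finger overlap): its top stays 9 mm above the deck when home, so the fingertips keep clear.
- dock: Low wooden phone dock, rigid and fixed (touch down slowly, under 10 mm/s), 475 long (its x) x 116 mm wide (its y). Origin: under its middle, z up. Between two end blocks (x below -161 and above 172 mm, tops at z = 40 mm) lies its deck, a flat board 112 mm wide, top at z = 28 mm, with one shallow bay let into it. The phone slides in along +x, from the free end to the bay.
- free_end (a point): Middle of the free end of the deck, on its top: the point x = -80, y = 0, z = 28 mm of the dock, axes as the dock's. A phone laid lengthways with its centre here rests flat and stable, wherever the bay is. The end block on this side has a long groove with a pen in it; the other, beside the bay, has a round clip dish.
- bay_guess (a point): Middle of the stretch of deck where the bay can be (dock x = 65, y = 0, z = 28 mm), not the bay itself: the deck is clamped anywhere along its runners, so the bay's centre lies up to 30 mm either way along x from here, unmeasured, but on y = 0. Bay: 139 (x) x 67 mm (1.5 mm play round the phone), 4 mm deep, square edges, flat grey felt floor; the phone's underside is at z = 24 mm of the dock when home.
- mug: White ceramic mug, 80 mm across, 92 mm tall, standing on the desk; origin at the centre of its underside. A bystander: leave it.
- glasses_case: Grey glasses case, 62 x 158 x 39 mm, lying on the desk; origin at the centre of its underside. A bystander: leave it.
- eraser: White eraser in a card sleeve, 43 x 18 x 12 mm, on the desk; origin at the centre of its underside. A bystander: leave it.
Not all that is in view belongs to the job. Several things have the shape of the phone; the one meant has the colours described above.

How it is judged:
On the way:
1. the phone lies flat, lengthways and screen up on the free end of the deck: underside within 2 mm of the deck, centre at dock x = -120 to -36 mm, within 15 mm of the middle line, for 0.2 s (x of phone in the frame of dock between -0.12 and -0.036 m and y of phone in the frame of dock between -0.015 and 0.015 m and z of phone in the frame of dock between 0.026 and 0.03 m and angle between phone's own z axis and vertical below 0.05 rad and angle between the x axis of phone and the x axis of dock, either way round below 0.15 rad), for 0.2 s.
At the end, for the whole second after the job is handed in: The phone is home in the bay, released and at rest: its underside 24 mm (22.5 to 25.5) above the dock's origin, so 4 mm below the deck's top, level within 0.025 rad, screen up, lengthways within 0.05 rad, its centre within 4 mm of the dock's middle line and at x = 30 to 100 mm, where the bay is (x of phone in the frame of dock between 0.03 and 0.1 m and y of phone in the frame of dock between -0.004 and 0.004 m and z of phone in the frame of dock between 0.0225 and 0.0255 m and angle between phone's own z axis and vertical below 0.025 rad and angle between the x axis of phone and the x axis of dock, either way round below 0.05 rad and linear speed of phone below 0.01 m/s); the robot touches nothing.
It fails at once if the phone hangs 6 to 60 mm above the deck with its centre over the dock past x = -20 mm: it must reach the bay by sliding, not from above (x of phone in the frame of dock between -0.02 and 0.2 m and y of phone in the frame of dock between -0.07 and 0.07 m and z of phone in the frame of dock between 0.034 and 0.088 m).
It fails at once if the phone is pressed or knocked against the dock with more than 25 N (contact force between phone and dock above 25 N).
It fails at once if the mug, glasses case or eraser is moved by more than 15 mm (distance of any of mug, glasses_case, eraser from where it was at the start of the episode above 0.015 m).
It also fails if it takes over 61 s, if anything falls off the work surface, if the arm or the gripper's body presses on something with over 40 N, if the wrist force passes 120 N, or if a joint passes its speed limit or range.

## Robot

A 6-joint arm with a two-finger parallel gripper is mounted at the origin on the work surface. World frame = base frame: x ahead of the robot, y to its left, z up, the work surface at z = 0. Lengths are in m, angles in rad, forces in N, time in s.
With the tool pointing down it reaches from about 0.375 to 0.75 m from the base axis. Payload 9 kg.
Tool frame: the origin (TCP) lies between the finger pads; the fingertips stand 11 mm ahead of it and the grasp point (between the pads) lies 8 mm behind it (bot.tips_ahead is the distance from the TCP to the fingertips, in m); z points along the fingers, y is the line along which they close (so a half turn about z gives the same grasp; the last joint's range is limited). The gripper opens to 85 mm and grips with 20 to 120 N. Pads are 22 mm wide; open, the fingers measure 114 mm over their backs; the gripper's body (76 mm by 85 mm) begins 54 mm behind the grasp point. The pads swing forward as they close: fully open they stand 13 mm farther back than shut.
Start: joints at [-1.536, 0.104, 0.097, 1.564, 0, 1.353], TCP at [0.15, -0.581, 0.242] pointing down, gripper open.
Joint ranges: [-2.99, 2.99], [-0.84, 1.86], [-1.1, 1.16], [-1.84, 2.11], [-1.51, 1.56], [-3.14, 3.14]. Speed limits (rad/s): [2.22, 2.22, 2.57, 3.14, 3.14, 3.14].

## Interface

Orientations are given as a unit quaternion [w, x, y, z].
In Python, from cell import monitor, vision, job, bot gives the robot as it stands. The module is installed in compiled form; this text tells all that it offers.
- The arm moves only by the shell command python3 -m creep 'ROWS' [OPENING]. ROWS is JSON, a list of rows, each a list of 2 entries, a list of its own where there are three numbers: the shift along the world's x, y, z in m, then the turn, a rotation vector about the world's x, y, z in degrees. A call has 1 to 20 rows; each row shifts and turns the commanded pose from where the row before left it; what a row does not reach is not made up. A row lasts 1/8 s, in which the tool goes at most 62.5 mm and 10.7 degrees, less where a joint would pass 70% of its speed; a pose out of reach is approached as far as the arm can. A call with a gripper value outside its range is refused whole. OPENING is the opening, from 0 (shut) to 1 (fully open), set as the call begins (- or left out, the last holds). The fingers move at their own pace and stop on an object; the grip force is fixed at half the most. Time passes only in rows, so rows that do not move let the fingers close. It gives the time, the measured TCP pose, the force, the opening and the grip force at its end, in the units of the state.
- monitor.get_obs(): the state, without advancing time (a new reading comes with each control period).
- vision.grab_frame(name): name is "scene" or "top" or "wrist"; returns a dict with "frame" (480x640x3 uint8, red, green, blue), "range_z" (480x640 float32, m along the optical axis (not along the pixel's ray), 0 where there is no reading), "camera_matrix" (3x3 intrinsics, pixels), "T" (4x4, takes a point from camera to world coordinates). Camera axes: x right, y up, looking along -z (the intrinsics and any distortion apply to the point x, -y, -z); pixel columns grow to the right and rows downward; lengths in m; the calibration is good to about 2 mm. A picture is of the moment at which its call begins.
- job.finish_job(): hands the job in; it is judged then, once.
Trained networks look in a picture, given as the dict that the camera call returned (one of the last four; its "shot" number tells which), for a name from the list of things; names that differ only in an ending like _2 or _b are one class to them, and where a whole thing is asked for, a point or a joint stands for the part that bears it (a point fixed in the world has none). Each returns a list of dicts, best first, with "p" (0 to 1); they miss things now and then, are a little off and sometimes report something else, mostly with a low value. They report only what shows in the picture. A call takes as long as a camera call. They do not tell look-alikes from the thing itself.
- vision.recognise(picture, target): "at" ([x, y, z] in m, in world coordinates, good to about 4 mm: the middle of the surface that is visible of it).
The state is a dict: "time": time; "qpos": joint angles; "qvel": joint speeds; "joint_torque": joint torques, N m; "tcp_pos": TCP position; "orientation": TCP orientation; "wrist_force": force on the tool from outside, world axes, zero at the start; "ft_torque": the same for the moment, N m; "grip_width": opening from 0.0 (shut) to 1.0 (fully open); "grasp_force": force on a finger pad.
Only numpy, scipy, OpenCV 4.12 (cv2) and the standard library are available. Lean on these libraries where they do the work, as an engineer would, in place of code of your own. Each camera call takes 0.05 s, during which the arm holds its last target. There are 200 camera calls.

## Working session

There is one attempt and no reset: what is moved stays moved. The work goes in short steps, Python scripts to look and compute and a shell command to move; the robot and the scene stay as the last step left them, time stands still between calls to the robot, and variables do not carry over. Pictures are saved under pics/ and viewed, at most 10 in all, crops included, and the job is handed in when it is done.

```bash
mkdir -p pics; cat > h.py <<'E'
import numpy as np, cv2
from cell import monitor, vision, job, bot
def world(f):
    K=f["camera_matrix"];T=f["T"];z=f["range_z"]
    v,u=np.mgrid[0:480,0:640]
    P=np.stack([(u-K[0,2])/K[0,0]*z,-(v-K[1,2])/K[1,1]*z,-z],-1)
    return P@T[:3,:3].T+T[:3,3]
def save(f,n): cv2.imwrite(f"pics/{n}.png",f["frame"][:,:,::-1])
E
python3 - <<'E'
from h import *
f=vision.grab_frame("top");save(f,"top0");W=world(f);np.savez("top0.npz",W=W,F=f["frame"])
for n in ["phone","dock","mug","glasses_case","eraser"]:
    print(n,[(np.round(d["at"],3).tolist(),round(d["p"],2)) for d in vision.recognise(f,n)])
s=monitor.get_obs();print({k:np.round(v,3).tolist() for k,v in s.items()})
E
```

```text
phone [([0.441, 0.558, 0.01], 0.93), ([0.314, 0.34, 0.016], 0.87), ([0.501, 0.338, 0.027], 0.68), ([0.756, 0.267, 0.04], 0.48)]
dock [([0.557, -0.084, 0.032], 0.79)]
mug [([0.76, 0.265, 0.04], 0.79)]
glasses_case [([0.388, -0.283, 0.039], 0.74)]
eraser [([0.714, 0.211, 0.009], 0.7), ([0.557, -0.08, 0.026], 0.6)]
{'time': 0.3, 'qpos': [-1.536, 0.104, 0.097, 1.564, -0.0, 1.353], 'qvel': [-0.0, -0.003, 0.003, -0.0, 0.001, -0.001], 'joint_torque': [-0.002, -55.611, 50.31, 0.007, -0.0, -0.0], 'tcp_pos': [0.15, -0.581, 0.242], 'orientation': [-0.0, 0.992, 0.126, -0.0], 'wrist_force': [0.949, -0.285, -0.914], 'ft_torque': [0.011, 0.015, -0.001], 'grasp_force': 0.0, 'grip_width': 1.0}
```

View pics/top0.png

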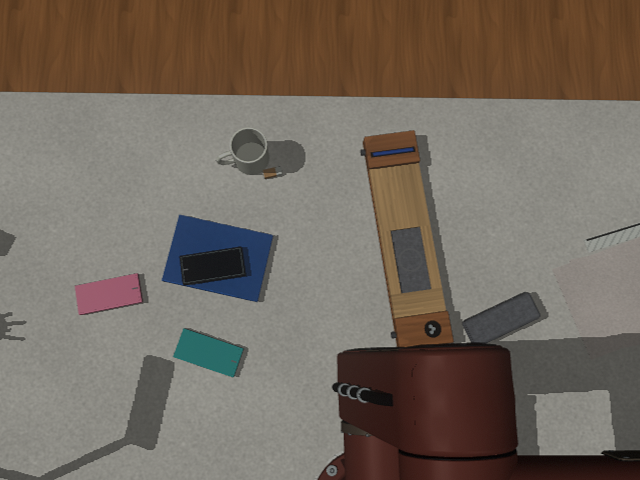

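The view from above shows the black phone on the blue book at about (213,265). The dock runs from its pen block at (390,148) to its clip dish at (432,328), and the grey bay is near (411,260). Next I'll measure the poses by masking.

```bash
python3 - <<'E'
from h import *
d=np.load("top0.npz");W=d["W"];F=d["F"].astype(int);h=cv2.cvtColor(d["F"],cv2.COLOR_RGB2HSV)
def rect(m,name):
    n,l,s,c=cv2.connectedComponentsWithStats(m.astype(np.uint8));i=1+np.argmax(s[1:,4]);m=l==i
    p=W[m];r=cv2.minAreaRect((p[:,:2]*1000).astype(np.float32))
    print(name,m.sum(),np.round(r,1) if 0 else r,"z",np.round(np.percentile(p[:,2],[5,50,95]),4),"mean",p.mean(0).round(4));print(cv2.boxPoints(r).round(1).tolist())
v,u=np.mgrid[0:480,0:640]
z=W[...,2]
ph=(F.max(2)<70)&(u>170)&(u<260)&(v>235)&(v<295)&(z>0.021)
rect(ph,"phone")
reg=(u>355)&(u<465)&(v>125)&(v<345)
rect(reg&(z>0.018)&(z<.06),"dock all")
rect(reg&(z>0.034)&(v<200),"far block");rect(reg&(z>0.034)&(v>260),"near block")
bay=reg&(h[...,1]<60)&(z>.015)&(z<.034)&(v>200)&(v<310)
rect(bay,"bay")
E
```

```text
phone 1848 ((454.0467529296875, 254.1922149658203), (324.3561706542969, 132.76016235351562), 59.83443832397461) z [0.0228 0.0268 0.0313] mean [0.4992 0.3324 0.0319]
[[315.20001220703125, 147.3000030517578], [429.8999938964844, 80.5999984741211], [592.9000244140625, 361.1000061035156], [478.20001220703125, 427.79998779296875]]
dock all 11212 ((565.1571044921875, -82.65036010742188), (474.855712890625, 126.68701171875), 8.582701683044434) z [0.0218 0.0286 0.0427] mean [ 0.5617 -0.0871  0.0306]
[[320.8999938964844, -55.400001525878906], [339.79998779296875, -180.6999969482422], [809.4000244140625, -109.9000015258789], [790.5, 15.399999618530273]]
far block 1645 ((556.4198608398438, 4.8412017822265625), (133.45541381835938, 544.2676391601562), 73.2103271484375) z [0.0355 0.0399 0.0458] mean [ 0.7611 -0.0565  0.0433]
[[276.6000061035156, 19.600000381469727], [797.7000122070312, -137.6999969482422], [836.2000122070312, -9.899999618530273], [315.20001220703125, 147.3000030517578]]
near block 1690 ((357.73577880859375, -13.516952514648438), (67.34406280517578, 327.9872131347656), 5.09205436706543) z [0.0359 0.04   0.0459] mean [ 0.365  -0.1141  0.0679]
[[309.6000061035156, 146.8000030517578], [338.79998779296875, -179.89999389648438], [405.79998779296875, -173.89999389648438], [376.70001220703125, 152.8000030517578]]
bay 1856 ((516.8868408203125, -94.51348876953125), (138.76226806640625, 67.0949935913086), 8.819753646850586) z [0.0196 0.024  0.0283] mean [ 0.5159 -0.0949  0.024 ]
[[443.20001220703125, -72.0], [453.5, -138.3000030517578], [590.5999755859375, -117.0], [580.2999877929688, -50.70000076293945]]
```

```bash
python3 - <<'E'
from h import *
d=np.load("top0.npz");h=d["F"].astype(int)
f=vision.grab_frame("top");K=f["camera_matrix"];T=f["T"];F=f["frame"].astype(int)
hsv=cv2.cvtColor(f["frame"],cv2.COLOR_RGB2HSV)
def plane(m,z,name):
    n,l,s,c=cv2.connectedComponentsWithStats(m.astype(np.uint8));m=(l==1+np.argmax(s[1:,4]))
    v,u=np.nonzero(m);D=np.stack([(u-K[0,2])/K[0,0],-(v-K[1,2])/K[1,1],-np.ones(len(u))],1)@T[:3,:3].T
    p=T[:3,3]+D*((z-T[2,3])/D[:,2])[:,None]
    r=cv2.minAreaRect((p[:,:2]*1000).astype(np.float32));print(name,len(u),r,p.mean(0).round(4))
v,u=np.mgrid[0:480,0:640]
plane((F.max(2)<60)&(u>170)&(u<260)&(v>235)&(v<295),.027,"phone")
reg=(u>355)&(u<465)&(v>200)&(v<310)
plane(reg&(hsv[...,1]<60)&(u>385)&(u<440),.024,"bay")
from scipy.spatial.transform import Rotation as R
q=monitor.get_obs()["orientation"];print(R.from_quat(np.roll(q,-1)).as_matrix().round(3), T[:3,3].round(3))
E
```

```text
phone 2000 ((499.7377014160156, 328.52740478515625), (67.05046844482422, 146.4864501953125), 9.294355392456055) [0.499  0.3305 0.027 ]
bay 1861 ((516.6364135742188, -94.63168334960938), (137.47415161132812, 65.27336883544922), 8.6657075881958) [ 0.5161 -0.0948  0.024 ]
[[ 0.968  0.25  -0.   ]
 [ 0.25  -0.968  0.   ]
 [ 0.    -0.    -1.   ]] [0.315 0.147 1.345]
```

```bash
python3 -m creep '[[[0.05,0.026,0],[0,0,0]],[[0.05,0.026,0],[0,0,0]],[[0.05,0.026,0],[0,0,0]],[[0.05,0.026,0],[0,0,0]],[[0.05,0.026,0],[0,0,0]],[[0.05,0.026,0],[0,0,0]],[[0.05,0.026,0],[0,0,0]],[[0,0.06,0],[0,0,8.5]],[[0,0.06,0],[0,0,8.5]],[[0,0.06,0],[0,0,8.5]],[[0,0.06,0],[0,0,8.5]],[[0,0.06,0],[0,0,8.5]],[[0,0.06,0],[0,0,8.5]],[[0,0.06,0],[0,0,8.5]],[[0,0.06,0],[0,0,8.5]],[[0,0.06,0],[0,0,8.5]],[[0,0.06,0],[0,0,8.5]],[[0,0.06,0],[0,0,0]],[[0,0.06,0],[0,0,0]],[[0,0.01,-0.02],[0,0,0]]]' 1
python3 - <<'E'
from h import *
from scipy.spatial.transform import Rotation as R
f=vision.grab_frame("wrist");save(f,"w1");W=world(f);np.savez("w1.npz",W=W,F=f["frame"])
s=monitor.get_obs();M=R.from_quat(np.roll(s["orientation"],-1)).as_matrix();print(s["tcp_pos"],M.round(3),np.degrees(np.arctan2(M[1,1],M[0,1])),s["qpos"])
print(f["T"].round(3))
E
```

```text
time: 2.85
tcp_pos: [0.5, 0.3346, 0.223]
orientation: [0.0, 0.645, 0.764, 0.001]
wrist_force: [0.6, 0.0, -0.5]
grip_width: 0.999
grasp_force: 0.0
[0.49887652 0.33334982 0.21888313] [[-0.168  0.986 -0.002]
 [ 0.986  0.168 -0.001]
 [-0.    -0.003 -1.   ]] 9.661906965555177 [3.71191294e-01 1.03527265e-01 5.41737275e-02 1.52397375e+00
 3.14448927e-04 1.77335488e+00]
[[ 0.986 -0.161 -0.049  0.488]
 [ 0.168  0.948  0.27   0.402]
 [ 0.003 -0.274  0.962  0.355]
 [ 0.     0.     0.     1.   ]]
```

View pics/w1.png

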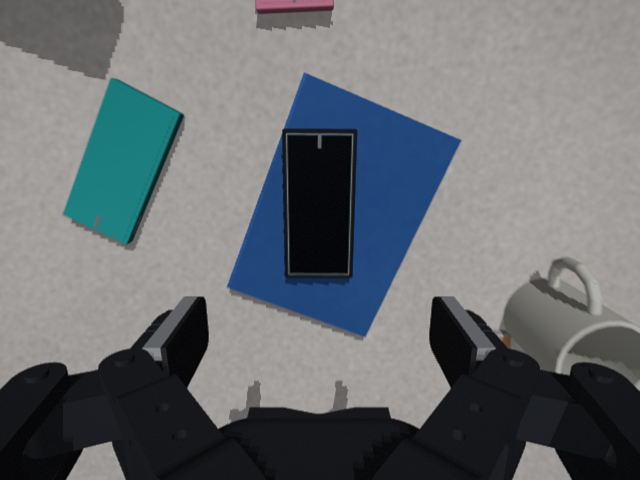

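The phone shows at (320,203), from (283,129) to (356,277), and is nearly square to the fingers.

```bash
cat >> h.py <<'E'
def plane(f,m,z,name):
    K=f["camera_matrix"];T=f["T"]
    n,l,s,c=cv2.connectedComponentsWithStats(m.astype(np.uint8));m=(l==1+np.argmax(s[1:,4])).astype(np.uint8)
    c,_=cv2.findContours(m,cv2.RETR_EXTERNAL,cv2.CHAIN_APPROX_NONE);p=max(c,key=len)[:,0].astype(float)
    D=np.stack([(p[:,0]-K[0,2])/K[0,0],-(p[:,1]-K[1,2])/K[1,1],-np.ones(len(p))],1)@T[:3,:3].T
    q=T[:3,3]+D*((z-T[2,3])/D[:,2])[:,None]
    r=cv2.minAreaRect((q[:,:2]*1000).astype(np.float32));print(name,m.sum(),r,p.min(0),p.max(0));return r
E
python3 - <<'E'
from h import *
f=vision.grab_frame("wrist");F=f["frame"].astype(int);v,u=np.mgrid[0:480,0:640]
sat=(F[...,2]-F[...,0])
m=(sat<35)&(F.max(2)<230)&(u>270)&(u<370)&(v>110)&(v<290)
m=cv2.morphologyEx(m.astype(np.uint8),cv2.MORPH_OPEN,np.ones((5,5)))
plane(f,m,.027,"phone")
plane(f,m&(u>300),.027,"x")
W=world(f);print(np.median(W[m>0],0), W[180:230,300:340].reshape(-1,3).mean(0))
E
```

```text
phone 11426 ((494.607666015625, 340.9913635253906), (74.28394317626953, 148.50643920898438), 9.695279121398926) [271. 111.] [359. 279.]
x 8513 ((507.9700927734375, 336.0208435058594), (49.388057708740234, 134.8888702392578), 8.917952537536621) [301. 129.] [359. 279.]
[0.49850812 0.34455123 0.02805518] [0.49906629 0.33828774 0.0296486 ]
```

```bash
python3 - <<'E'
from h import *
f=vision.grab_frame("wrist");F=f["frame"].astype(int);v,u=np.mgrid[0:480,0:640]
m=(F[...,2]-F[...,0]<35)&(F.max(2)<70)&(u>279)&(u<362)&(v>122)&(v<283)
m=cv2.morphologyEx(m.astype(np.uint8),cv2.MORPH_CLOSE,np.ones((7,7)))
plane(f,m,.027,"phone")
print(monitor.get_obs()["tcp_pos"])
E
```

```text
phone 10956 ((501.1351013183594, 335.0806579589844), (63.77932357788086, 135.01844787597656), 9.377734184265137) [285. 126.] [360. 277.]
[0.49924261 0.33050015 0.22072714]
```

```bash
python3 -m creep '[[[0.001,0.004,-0.035],[0,0,0]],[[0,0,-0.035],[0,0,0]],[[0,0,-0.035],[0,0,0]],[[0,0,-0.03],[0,0,0]],[[0,0,-0.015],[0,0,0]],[[0,0,-0.01],[0,0,0]],[[0,0,0],[0,0,0]],[[0,0,0],[0,0,0]]]'
python3 - <<'E'
from h import *
print(bot.tips_ahead,monitor.get_obs()["tcp_pos"])
f=vision.grab_frame("wrist");save(f,"w2")
F=f["frame"].astype(int);W=world(f);np.save("W2.npy",W)
E
```

```text
time: 4.0
tcp_pos: [0.5018, 0.3352, 0.0636]
orientation: [0.0, 0.646, 0.763, 0.001]
wrist_force: [-0.1, -0.7, -0.0]
grip_width: 1.001
grasp_force: 0.0
0.011 [0.50182275 0.33521355 0.06358076]
```

View pics/w2.png

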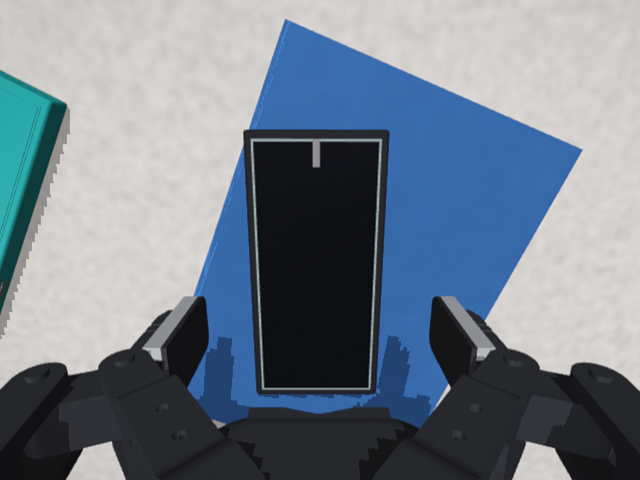

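The phone sits centred between the fingers, with its edges at u=247 to 388 and its middle at 318 against 319 for the fingers. I'll check the real fingertip height before the last part of the descent.

```bash
python3 - <<'E'
import numpy as np
W=np.load("W2.npy")
for u,v in [(199,302),(203,315),(190,310),(185,345),(437,302),(434,315),(446,310)]: print(u,v,W[v,u].round(4))
P=W[290:400,150:212].reshape(-1,3);P=P[(P[:,2]>.02)&(P[:,2]<.2)];print(np.percentile(P[:,2],[0,2,10,30]).round(4))
E
```

```text
199 302 [0.4586 0.3372 0.0734]
203 315 [0.4599 0.3311 0.0713]
190 310 [0.4577 0.3376 0.0806]
185 345 [0.46   0.331  0.0911]
437 302 [0.5431 0.3507 0.0724]
434 315 [0.544  0.3447 0.0707]
446 310 [0.5428 0.3523 0.0819]
[0.066  0.0688 0.0745 0.0844]
```

The open tips are about 2 mm behind the TCP, which fits the swing in the text. I'll close partway and measure again, so I know the tip height near the grip width.

```bash
python3 -m creep '[[[0,0,0],[0,0,0]],[[0,0,0],[0,0,0]],[[0,0,0],[0,0,0]],[[0,0,0],[0,0,0]]]' 0.84
python3 - <<'E'
from h import *
f=vision.grab_frame("wrist");W=world(f);s=monitor.get_obs()
M=W.reshape(-1,3);p=s["tcp_pos"]
from scipy.spatial.transform import Rotation as R
L=(M-p)@R.from_quat(np.roll(s["orientation"],-1)).as_matrix()
for sg in (-1,1):
    k=(L[:,1]*sg>.03)&(L[:,1]*sg<.06)&(abs(L[:,0])<.015)&(L[:,2]<.02)&(L[:,2]>-.03)
    print(sg,k.sum(),np.percentile(L[k,2],[99.5,98,90]).round(4),np.percentile(sg*L[k,1],[1,5,20]).round(4))
E
```

```text
time: 4.55
tcp_pos: [0.5011, 0.3351, 0.0623]
orientation: [0.0, 0.646, 0.763, 0.0]
wrist_force: [0.1, -0.9, -0.8]
grip_width: 0.84
grasp_force: 0.0
-1 2655 [ 0.0017  0.0002 -0.0044] [0.035  0.0351 0.0353]
1 2651 [ 0.0016  0.0001 -0.0046] [0.036  0.0361 0.0363]
```

```bash
python3 -m creep '[[[0,0,-0.013],[0,0,0]],[[0,0,-0.012],[0,0,0]],[[0,0,-0.008],[0,0,0]],[[0,0,-0.005],[0,0,0]],[[0,0,0],[0,0,0]],[[0,0,0],[0,0,0]]]' 
python3 -m creep '[[[0,0,0],[0,0,0]],[[0,0,0],[0,0,0]],[[0,0,0],[0,0,0]],[[0,0,0],[0,0,0]],[[0,0,0],[0,0,0]],[[0,0,0],[0,0,0]]]' 0
```

```text
time: 5.35
tcp_pos: [0.5014, 0.3352, 0.0247]
orientation: [0.0, 0.646, 0.763, 0.0]
wrist_force: [0.9, 0.7, 0.3]
grip_width: 0.84
grasp_force: 0.0
time: 6.1
tcp_pos: [0.5017, 0.3353, 0.0254]
orientation: [0.0, 0.646, 0.763, 0.001]
wrist_force: [-0.9, -0.2, 6.1]
grip_width: 0.724
grasp_force: 66.3
```

```bash
python3 -m creep '[[[0,0,0.01],[0,0,0]],[[0,0,0.03],[0,0,0]],[[0,0,0.04],[0,0,0]],[[0,0,0.03],[0,0,0]],[[0.0119,-0.0342,0],[0,0,7.43]],[[0.0119,-0.0342,0],[0,0,7.43]],[[0.0119,-0.0342,0],[0,0,7.43]],[[0.0119,-0.0342,0],[0,0,7.43]],[[0.0119,-0.0342,0],[0,0,7.43]],[[0.0119,-0.0342,0],[0,0,7.43]],[[0.0119,-0.0342,0],[0,0,7.43]],[[0.0119,-0.0342,0],[0,0,7.43]],[[0.0119,-0.0342,0],[0,0,7.43]],[[0.0119,-0.0342,0],[0,0,7.43]],[[0.0119,-0.0342,0],[0,0,7.43]],[[0.0119,-0.0342,0],[0,0,7.43]],[[0,0,0],[0,0,0]],[[0,0,0],[0,0,0]]]'
python3 - <<'E'
from h import *
from scipy.spatial.transform import Rotation as R
f=vision.grab_frame("wrist");save(f,"w3");np.savez("w3.npz",W=world(f),F=f["frame"],K=f["camera_matrix"],T=f["T"])
s=monitor.get_obs();M=R.from_quat(np.roll(s["orientation"],-1)).as_matrix();print(s["tcp_pos"],M.round(3),np.degrees(np.arctan2(M[1,1],M[0,1])),s["qpos"].round(2) if hasattr(s["qpos"],"round") else s["qpos"])
E
```

```text
time: 8.35
tcp_pos: [0.6435, -0.075, 0.1342]
orientation: [-0.0, -0.075, 0.997, 0.0]
wrist_force: [-0.1, 0.6, -2.3]
grip_width: 0.727
grasp_force: 66.3
[ 0.64352619 -0.07459969  0.13431831] [[-0.989 -0.15  -0.001]
 [-0.15   0.989  0.001]
 [ 0.     0.001 -1.   ]] 98.615431057762 [-0.32  0.26  0.07  1.39  0.   -0.47]
```

View pics/w3.png

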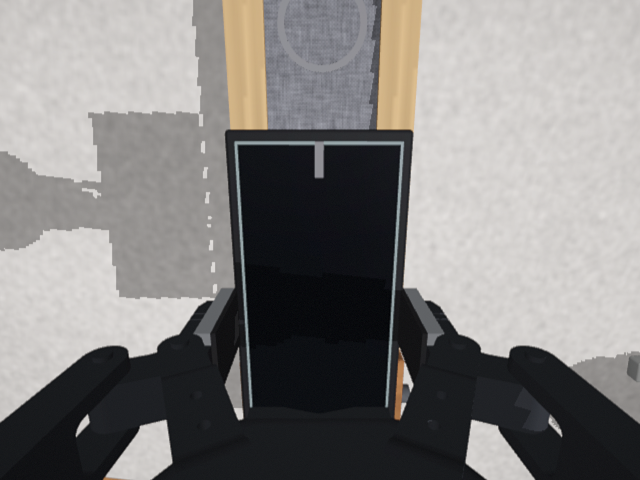

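The wrist view shows the phone, from (228,131) down to about (400,408), lined up with the deck (u=228 to 420), and the bay felt ahead of it (u=265 to 380). Now I'll measure the lateral and yaw offsets and the tilt.

```bash
cat > m.py <<'E'
from h import *
from scipy.spatial.transform import Rotation as R
def edges(F,v,lo,hi):
    g=cv2.GaussianBlur(F,(3,3),0).astype(int);return g[v,lo:hi]
E
python3 - <<'E'
from h import *
d=np.load("w3.npz");F=d["F"];K=d["K"];T=d["T"];W=d["W"]
from scipy.spatial.transform import Rotation as R
s=monitor.get_obs();M=R.from_quat(np.roll(s["orientation"],-1)).as_matrix();p=s["tcp_pos"]
def pt(u,v,z):
    D=T[:3,:3]@np.array([(u-K[0,2])/K[0,0],-(v-K[1,2])/K[1,1],-1]);return T[:3,3]+D*(z-T[2,3])/D[2]
def loc(q): return (M.T@(q-p)*1000).round(1)
hsv=cv2.cvtColor(F,cv2.COLOR_RGB2HSV)
for v in (20,60,100):
    S=hsv[v,:,1].astype(int); wood=np.nonzero(S>70)[0]; wood=wood[(wood>200)&(wood<440)]
    gaps=np.nonzero(np.diff(wood)>20)[0]; L,Rr=wood[0],wood[-1];a,b=wood[gaps[0]],wood[gaps[0]+1]
    print(v,L,a,b,Rr,"deckL",loc(pt(L,v,.028)),"bay",loc(pt(a+.5,v,.028)),loc(pt(b-.5,v,.028)),"deckR",loc(pt(Rr,v,.028)))
k=(slice(160,380),slice(260,385));P=W[k].reshape(-1,3)
A=np.c_[P[:,:2]-p[:2],np.ones(len(P))];c=np.linalg.lstsq(A,P[:,2],rcond=None)[0];print("phone plane",c,"tcp z",p[2])
zt=c[2]
m=(F.max(2)<60).astype(np.uint8)
for v in (160,200,240,270):
    r=np.nonzero(F[v].max(1)>75)[0]
    l=r[r<238].max() if v<270 else 0
    bright=np.nonzero(F[v].min(1)>110)[0]; inner=bright[(bright>232)&(bright<410)]
    print(v,inner.min(),inner.max(),loc(pt(inner.min(),v,zt)),loc(pt(inner.max(),v,zt)))
for u,v in ((228,131),(412,131)): print(loc(pt(u,v,zt)),pt(u,v,zt))
E
```

```text
20 224 263 380 420 deckL [128.6 -55.1 106.3] bay [128.6 -32.7 106.4] [128.6  33.3 106.4] deckR [128.5  56.3 106.4]
60 226 264 379 417 deckL [107.8 -55.4 106.3] bay [107.8 -32.9 106.3] [107.7  33.6 106.4] deckR [107.7  56.1 106.4]
100 229 266 377 414 deckL [ 85.8 -55.1 106.3] bay [ 85.8 -32.6 106.3] [ 85.7  33.4 106.4] deckR [ 85.7  55.9 106.4]
phone plane [-0.04713569 -0.01123896  0.13675678] tcp z 0.13431830622841048
160 236 402 [ 59.  -29.5  -2.4] [59.  27.  -2.4]
200 238 409 [ 45.2 -29.7  -2.4] [45.2 30.3 -2.4]
240 240 409 [ 30.6 -29.8  -2.4] [30.6 31.2 -2.4]
270 233 409 [ 19.  -33.1  -2.5] [19.  32.  -2.4]
[ 68.6 -31.6  -2.4] [ 0.58048467 -0.11612092  0.13675678]
[68.5 29.8 -2.4] [ 0.57134833 -0.05543379  0.13675678]
```

The bay and phone agree to about 1 mm sideways and the yaw is good. The phone is pitched about 2.7° in the grip, so its rear edge should touch first. I'll lower fast and then at 8 mm/s.

```bash
python3 -m creep '[[[0,0,-0.02],[0,0,0]],[[0,0,-0.02],[0,0,0]],[[0,0,-0.02],[0,0,0]],[[0,0,-0.014],[0,0,0]],[[0,0,-0.006],[0,0,0]],[[0,0,-0.002],[0,0,0]],[[0,0,-0.001],[0,0,0]],[[0,0,-0.001],[0,0,0]],[[0,0,-0.001],[0,0,0]],[[0,0,-0.001],[0,0,0]],[[0,0,-0.001],[0,0,0]],[[0,0,0],[0,0,0]]]'
```

```text
time: 9.9
tcp_pos: [0.6438, -0.0753, 0.0472]
orientation: [-0.0, -0.075, 0.997, 0.0]
wrist_force: [0.3, 0.2, -1.7]
grip_width: 0.722
grasp_force: 66.3
```

```bash
python3 -m creep '[[[0,0,-0.001],[0,0,0]],[[0,0,-0.001],[0,0,0]],[[0,0,-0.001],[0,0,0]],[[0,0,-0.001],[0,0,0]],[[0,0,0],[0,0,0]]]'; python3 -m creep '[[[0,0,-0.001],[0,0,0]],[[0,0,-0.0005],[0,0,0]],[[0,0,0],[0,0,0]]]'
```

```text
time: 10.52
tcp_pos: [0.6438, -0.0753, 0.0432]
orientation: [-0.0, -0.075, 0.997, 0.0]
wrist_force: [-0.1, -0.0, -1.7]
grip_width: 0.726
grasp_force: 66.3
time: 10.9
tcp_pos: [0.6438, -0.0754, 0.0418]
orientation: [-0.0, -0.075, 0.997, 0.0]
wrist_force: [-0.2, -1.1, -2.5]
grip_width: 0.724
grasp_force: 66.3
```

```bash
python3 -m creep '[[[0,0,-0.001],[0,0,0]],[[0,0,0],[0,0,0]]]'; python3 -m creep '[[[0,0,-0.001],[0,0,0]],[[0,0,0],[0,0,0]]]'; python3 -m creep '[[[0,0,-0.0005],[0,0,0]],[[0,0,0],[0,0,0]]]'
```

```text
time: 11.15
tcp_pos: [0.6438, -0.0754, 0.0407]
orientation: [-0.0, -0.075, 0.997, 0.0]
wrist_force: [0.6, 0.0, -3.0]
grip_width: 0.722
grasp_force: 66.3
time: 11.4
tcp_pos: [0.6438, -0.0753, 0.0397]
orientation: [-0.0, -0.075, 0.997, 0.0]
wrist_force: [0.5, -0.6, -1.9]
grip_width: 0.728
grasp_force: 66.3
time: 11.65
tcp_pos: [0.6439, -0.0753, 0.0395]
orientation: [0.0, -0.075, 0.997, 0.0]
wrist_force: [0.0, -0.2, -1.2]
grip_width: 0.724
grasp_force: 66.4
```

```bash
for i in 1; do python3 -m creep '[[[0,0,-0.0005],[0,0,0]],[[0,0,0],[0,0,0]]]'; done; python3 -m creep '[[[0,0,-0.0005],[0,0,0]],[[0,0,0],[0,0,0]]]'
python3 - <<'E'
from h import *
f=vision.grab_frame("wrist");W=world(f);F=f["frame"];p=monitor.get_obs()["tcp_pos"]
def fit(P):
    c=np.array([0,0,0.]);k=np.ones(len(P),bool)
    for _ in range(3):
        A=np.c_[P[:,:2]-p[:2],np.ones(len(P))];c=np.linalg.lstsq(A[k],P[k,2],rcond=None)[0];k=abs(A@c-P[:,2])<.005
    return c.round(4)
print("phone",fit(W[160:380,260:385].reshape(-1,3)))
h=cv2.cvtColor(F,cv2.COLOR_RGB2HSV);m=(h[...,1]>70)&(h[...,0]<30)&(W[...,2]>.02)&(W[...,2]<.034);m[130:]=0
print("deck",m.sum(),fit(W[m]),np.median(W[m][:,2]))
E
```

```text
time: 11.9
tcp_pos: [0.6439, -0.0754, 0.0394]
orientation: [0.0, -0.075, 0.997, -0.0]
wrist_force: [-3.3, 0.9, 5.0]
grip_width: 0.723
grasp_force: 67.1
time: 12.15
tcp_pos: [0.6439, -0.0754, 0.0394]
orientation: [0.0, -0.075, 0.997, -0.0]
wrist_force: [-6.1, 2.2, 9.9]
grip_width: 0.726
grasp_force: 67.6
phone [ 0.0008 -0.0005  0.0422]
deck 17150 [ 0.0015 -0.0004  0.0286] 0.028553285149826746
```

The phone now lies flat on the deck, with its top 13.6 mm above the wood and no tilt. I'll ease off the press and then measure phone against bay.

```bash
python3 -m creep '[[[0,0,0.0007],[0,0,0]],[[0,0,0],[0,0,0]]]'
python3 - <<'E'
from h import *
f=vision.grab_frame("wrist");save(f,"w4");np.savez("w4.npz",W=world(f),F=f["frame"],K=f["camera_matrix"],T=f["T"])
E
```

```text
time: 12.45
tcp_pos: [0.644, -0.0754, 0.0394]
orientation: [0.0, -0.075, 0.997, -0.0]
wrist_force: [-3.5, 0.2, 6.5]
grip_width: 0.727
grasp_force: 67.2
```

View pics/w4.png

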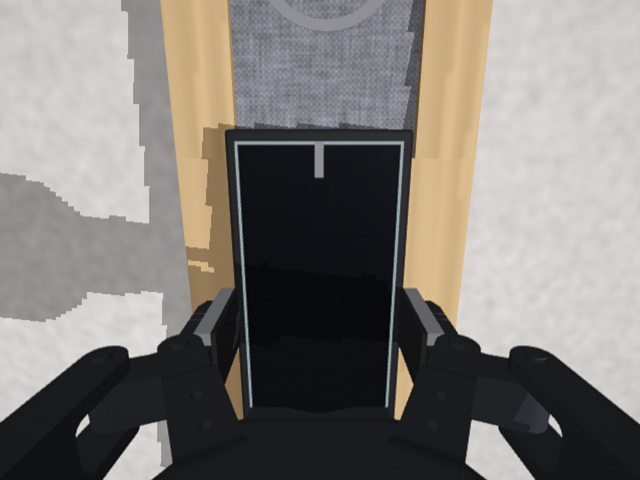

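The phone's front edge is at v=131 and already just overhangs the felt; the bay sides are at about u=233 and 420. I'll compute the lateral offset at the true heights, and the distance to go from both views.

```bash
python3 - <<'E'
from h import *
d=np.load("w4.npz");F=d["F"];K=d["K"];T=d["T"]
from scipy.spatial.transform import Rotation as R
s=monitor.get_obs();M=R.from_quat(np.roll(s["orientation"],-1)).as_matrix();p=s["tcp_pos"]
def pt(u,v,z):
    D=T[:3,:3]@np.array([(u-K[0,2])/K[0,0],-(v-K[1,2])/K[1,1],-1]);return T[:3,3]+D*(z-T[2,3])/D[2]
def loc(q): return (M.T@(q-p)*1000).round(1)
hsv=cv2.cvtColor(F,cv2.COLOR_RGB2HSV)
for v in (10,50,90,115):
    w=np.nonzero((hsv[v,:,1]>70)&(hsv[v,:,0]<30)&(hsv[v,:,2]>80))[0];w=w[(w>150)&(w<500)]
    i=np.argmax(np.diff(w));a,b=w[i]+.5,w[i+1]-.5;print("bay",v,a,b,loc(pt(a,v,.028)),loc(pt(b,v,.028)))
for v in (145,160,200,240):
    dark=(F[v].max(1)<75);x=np.nonzero(dark)[0];x=x[(x>222)&(x<418)]
    print("phone",v,x.min(),x.max(),F[v,222:238].max(1),F[v,402:418].max(1))
    g=hsv[v,:,2].astype(int);l=235+np.argmax(g[232:252])-3;r=395+np.argmax(g[395:410]);print(" trim",l,r,loc(pt(l,v,.0413)),loc(pt(r,v,.0413)))
c=F[118:140,300,:].max(1);print("front",c)
for vv in (130,131): print(loc(pt(319,vv,.041)),pt(319,vv,.041).round(4))
f=vision.grab_frame("top");F=f["frame"];h=cv2.cvtColor(F,cv2.COLOR_RGB2HSV);save(f,"top2")
E
```

```text
bay 10 229.5 422.5 [108.  -31.4  11.4] [108.   34.3  11.4]
bay 50 231.5 419.5 [ 95.6 -31.5  11.4] [95.6 34.2 11.4]
bay 90 234.5 416.5 [ 82.5 -31.2  11.4] [82.5 34.  11.4]
bay 115 235.5 415.5 [ 74.  -31.4  11.4] [74.  34.3 11.4]
phone 145 226 412 [140 144 146  94  34  33  42  42  41  43  41  51 118 169 168  97] [173 149  69  48  50  51  51  51  48  43  49  88  90 114 205 212]
 trim 235 402 [ 63.9 -29.4  -1.9] [63.9 27.1 -1.9]
phone 160 227 410 [140 141 142 142  92  34  34  42  43  42  42  40  51 118 170 170] [158  73  47  51  52  51  51  46  42 111 213 212 208 206 204 204]
 trim 236 401 [ 58.9 -29.3  -1.9] [58.9 27.1 -1.9]
phone 200 229 408 [141 140 141 141 141 142 142  56  28  38  43  42  44  41  45  91] [ 48  50  50  51  48  40  74 183 210 209 206 205 204 206 208 209]
 trim 239 409 [ 45.  -29.1  -1.9] [45.  30.8 -1.9]
phone 240 232 405 [141 140 141 140 141 140 140 140 141 113  43  31  41  41  43  42] [ 50  48  41  55 150 211 210 207 205 204 206 207 209 211 212 214]
 trim 241 407 [ 30.3 -29.2  -1.9] [30.3 31.  -1.9]
front [120 118 130 141 143 109  83  88  95  96  82  48  35  41  44  46  47  47
  47  46  46  44]
[68.8 -0.9 -1.6] [ 0.5762 -0.0866  0.041 ]
[68.4 -0.9 -1.6] [ 0.5765 -0.0866  0.041 ]
```

```bash
python3 -c "
import cv2;i=cv2.imread('pics/top2.png')[120:350,340:490];cv2.imwrite('pics/top2c.png',cv2.resize(i,None,fx=2.6,fy=2.6))"
```

```text
(no output)
```

View pics/top2c.png

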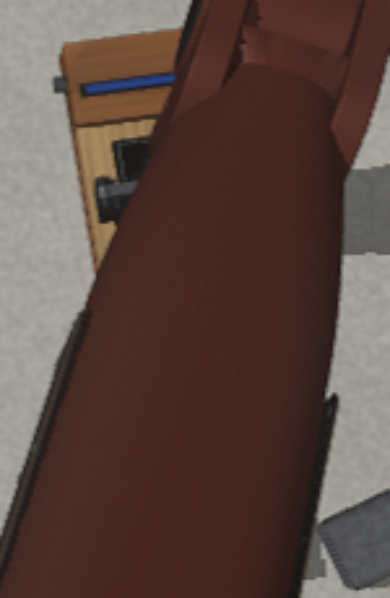

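The near view puts the bay centre about 2.5 mm to local +y of the phone, while top view and tool agree on yaw. I'll correct sideways, ease the press a little, slide 100 mm, then look at the far bay edge.

```bash
python3 -m creep '[[[-0.0001,0.0009,0.0004],[0,0,0]],[[-0.0001,0.0009,0],[0,0,0]],[[-0.0001,0.0008,0],[0,0,0]],[[-0.0058,-0.0009,0],[0,0,0]],[[-0.0058,-0.0009,0],[0,0,0]],[[-0.0058,-0.0009,0],[0,0,0]],[[-0.0058,-0.0009,0],[0,0,0]],[[-0.0058,-0.0009,0],[0,0,0]],[[-0.0058,-0.0009,0],[0,0,0]],[[-0.0058,-0.0009,0],[0,0,0]],[[-0.0058,-0.0009,0],[0,0,0]],[[0,0,0],[0,0,0]]]'
python3 -m creep '[[[-0.0058,-0.0009,0],[0,0,0]],[[-0.0058,-0.0009,0],[0,0,0]],[[-0.0058,-0.0009,0],[0,0,0]],[[-0.0058,-0.0009,0],[0,0,0]],[[-0.0058,-0.0009,0],[0,0,0]],[[-0.0058,-0.0009,0],[0,0,0]],[[-0.0058,-0.0009,0],[0,0,0]],[[-0.0058,-0.0009,0],[0,0,0]],[[-0.004,-0.0006,0],[0,0,0]],[[0,0,0],[0,0,0]],[[0,0,0],[0,0,0]]]'
python3 - <<'E'
from h import *
f=vision.grab_frame("wrist");save(f,"w5");np.savez("w5.npz",W=world(f),F=f["frame"],K=f["camera_matrix"],T=f["T"])
print(monitor.get_obs()["tcp_pos"])
E
```

```text
time: 14.05
tcp_pos: [0.5964, -0.0801, 0.0394]
orientation: [-0.001, -0.075, 0.997, 0.0]
wrist_force: [-2.4, -0.3, 1.8]
grip_width: 0.726
grasp_force: 66.8
time: 15.42
tcp_pos: [0.5467, -0.0877, 0.0393]
orientation: [-0.0, -0.075, 0.997, 0.0]
wrist_force: [-0.4, 0.1, -2.5]
grip_width: 0.728
grasp_force: 66.4
[ 0.54677325 -0.08773057  0.03931726]
```

View pics/w5.png

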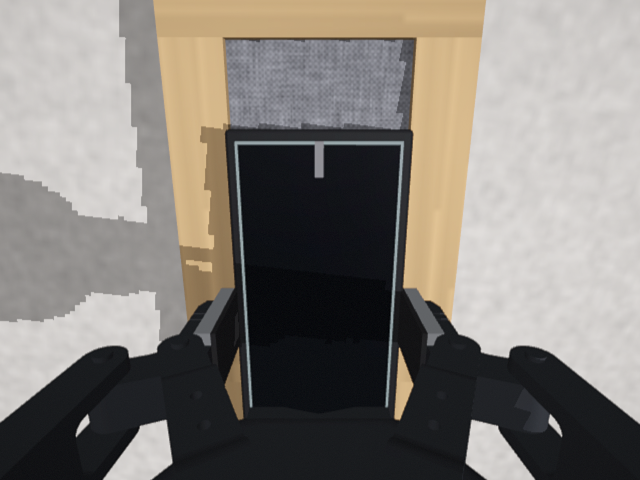

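The bay's far edge is at v=38 ahead of the phone's front at v=131, with the felt from u=225 to 415 squarely ahead of it.

```bash
cat > meas.py <<'E'
from h import *
from scipy.spatial.transform import Rotation as R
f=vision.grab_frame("wrist");F=f["frame"];K=f["camera_matrix"];T=f["T"]
s=monitor.get_obs();M=R.from_quat(np.roll(s["orientation"],-1)).as_matrix();p=s["tcp_pos"]
def pt(u,v,z):
    D=T[:3,:3]@np.array([(u-K[0,2])/K[0,0],-(v-K[1,2])/K[1,1],-1]);return T[:3,3]+D*(z-T[2,3])/D[2]
def loc(q): return (M.T@(q-p)*1000).round(2)[:2]
h=cv2.cvtColor(F,cv2.COLOR_RGB2HSV);wood=(h[...,1]>70)&(h[...,0]<30)&(h[...,2]>80)
for v in (50,70,90,110):
    w=np.nonzero(wood[v])[0];w=w[(w>130)&(w<510)];i=np.argmax(np.diff(w));a,b=w[i]+.5,w[i+1]-.5
    A,B,L,Q=[loc(pt(x,v,.028)) for x in (a,b,w[0],w[-1])]
    print("row",v,"bay y",A[1],B[1],"mid",(A+B)[1]/2,"deck",L[1],Q[1],"mid",(L+Q)[1]/2)
for u in (250,280,310,340,370,390):
    w=np.nonzero(wood[:125,u])[0]; print("far edge",u,w.max()+.5,loc(pt(u,w.max()+.5,.028))[0],end="; ")
    c=F[115:145,u].max(1).astype(int);print("front v",115+np.argmax(c<60),loc(pt(u,115+np.argmax(c<60)-.5,.041))[0])
for v in (145,160):
    g=F[v].max(1).astype(int);l=np.nonzero(g[215:235]<70)[0][0]+215-.5;r=400+np.nonzero(g[400:420]<70)[0][-1]+.5
    print("phone y",loc(pt(l,v,.041))[1],loc(pt(r,v,.041))[1])
E
python3 meas.py
```

```text
row 50 bay y -33.55 32.08 mid -0.7349999999999994 deck -56.77 54.94 mid -0.9150000000000027
row 70 bay y -33.64 31.82 mid -0.9100000000000001 deck -56.82 55.0 mid -0.9100000000000001
row 90 bay y -33.73 31.92 mid -0.9049999999999976 deck -56.87 55.05 mid -0.9100000000000001
row 110 bay y -33.82 32.01 mid -0.9050000000000011 deck -56.92 55.1 mid -0.9100000000000001
far edge 250 37.5 99.58; front v 129 69.3
far edge 280 37.5 99.57; front v 130 68.97
far edge 310 38.5 99.26; front v 130 68.97
far edge 340 37.5 99.57; front v 129 69.29
far edge 370 37.5 99.57; front v 130 68.96
far edge 390 37.5 99.56; front v 130 68.96
phone y -32.62 30.45
phone y -32.62 30.45
```

Sideways alignment is within 0.2 mm and 29 mm remains to centred. I'll slide 26 mm and measure the rest.

```bash
python3 -m creep '[[[-0.0049,-0.0007,0],[0,0,0]],[[-0.0049,-0.0007,0],[0,0,0]],[[-0.0049,-0.0008,0],[0,0,0]],[[-0.0049,-0.0007,0],[0,0,0]],[[-0.004,-0.0006,0],[0,0,0]],[[-0.0021,-0.0004,0],[0,0,0]],[[0,0,0],[0,0,0]],[[0,0,0],[0,0,0]]]'
sed -i 's/(50,70,90,110)/(124,)/;s/\[:125,u\]/[:128,u]/' meas.py; python3 meas.py
```

```text
time: 16.52
tcp_pos: [0.5212, -0.0917, 0.0395]
orientation: [0.0, -0.075, 0.997, 0.0]
wrist_force: [-0.7, 0.8, -1.6]
grip_width: 0.723
grasp_force: 66.3
row 124 bay y -33.81 31.98 mid -0.9150000000000009 deck -56.79 54.95 mid -0.9199999999999982
far edge 250 115.5 73.83; front v 129 69.27
far edge 280 115.5 73.83; front v 130 68.95
far edge 310 115.5 73.83; front v 129 69.27
far edge 340 115.5 73.82; front v 130 68.94
far edge 370 115.5 73.82; front v 129 69.26
far edge 390 116.5 73.47; front v 130 68.94
phone y -32.65 30.47
phone y -32.65 30.47
```

I'll move the last 3 mm and then lower gently while still holding, watching the force, so that it doesn't drop the 4 mm freely.

```bash
python3 -m creep '[[[-0.0015,-0.0002,0],[0,0,0]],[[-0.0016,-0.0003,0],[0,0,0]],[[0,0,0],[0,0,0]],[[0,0,0],[0,0,0]]]'
python3 -m creep '[[[0,0,-0.0005],[0,0,0]],[[0,0,-0.0005],[0,0,0]],[[0,0,0],[0,0,0]]]'
```

```text
time: 17.08
tcp_pos: [0.518, -0.0922, 0.0395]
orientation: [0.0, -0.075, 0.997, 0.0]
wrist_force: [-0.6, 0.6, -2.0]
grip_width: 0.726
grasp_force: 66.3
time: 17.45
tcp_pos: [0.5179, -0.0921, 0.0383]
orientation: [-0.0, -0.075, 0.997, 0.0]
wrist_force: [-0.4, 0.3, -2.6]
grip_width: 0.728
grasp_force: 66.3
```

It is going in without resistance.

```bash
python3 -m creep '[[[0,0,-0.0007],[0,0,0]],[[0,0,-0.0007],[0,0,0]],[[0,0,0],[0,0,0]]]'; python3 -m creep '[[[0,0,-0.0007],[0,0,0]],[[0,0,-0.0003],[0,0,0]],[[0,0,0],[0,0,0]]]'
```

```text
time: 17.82
tcp_pos: [0.5179, -0.0921, 0.0369]
orientation: [-0.0, -0.075, 0.997, 0.0]
wrist_force: [0.2, -0.3, -2.5]
grip_width: 0.728
grasp_force: 66.3
time: 18.2
tcp_pos: [0.518, -0.0921, 0.036]
orientation: [-0.0, -0.075, 0.997, 0.0]
wrist_force: [0.3, 0.2, -3.1]
grip_width: 0.725
grasp_force: 66.3
```

```bash
python3 -m creep '[[[0,0,-0.0006],[0,0,0]],[[0,0,0],[0,0,0]]]'; python3 -m creep '[[[0,0,-0.0004],[0,0,0]],[[0,0,0],[0,0,0]]]'
```

```text
time: 18.45
tcp_pos: [0.518, -0.0921, 0.0354]
orientation: [0.0, -0.075, 0.997, 0.0]
wrist_force: [-0.5, 0.6, -1.8]
grip_width: 0.723
grasp_force: 66.3
time: 18.7
tcp_pos: [0.518, -0.0922, 0.0354]
orientation: [0.0, -0.075, 0.997, 0.0]
wrist_force: [-2.4, -0.0, 3.8]
grip_width: 0.725
grasp_force: 66.9
```

The phone met the felt exactly 4.0 mm below deck level. Releasing and rising.

```bash
python3 -m creep '[[[0,0,0.0003],[0,0,0]],[[0,0,0],[0,0,0]],[[0,0,0],[0,0,0]],[[0,0,0],[0,0,0]],[[0,0,0],[0,0,0]]]' 0.9; python3 -m creep '[[[0,0,0.01],[0,0,0]],[[0,0,0.02],[0,0,0]],[[0,0,0.03],[0,0,0]],[[0,0,0.03],[0,0,0]],[[0,0,0.03],[0,0,0]],[[0,0,0],[0,0,0]],[[0,0,0],[0,0,0]]]'
python3 - <<'E'
from h import *
f=vision.grab_frame("wrist");save(f,"w6");W=world(f);F=f["frame"];p=monitor.get_obs()["tcp_pos"]
h=cv2.cvtColor(F,cv2.COLOR_RGB2HSV);wood=(h[...,1]>70)&(h[...,0]<30)&(W[...,2]>.02)&(W[...,2]<.034)
m=(F.max(2)<60)&(W[...,2]>.025)&(W[...,2]<.05);m=cv2.erode(m.astype(np.uint8),np.ones((5,5)))>0
def fit(P):
    k=np.ones(len(P),bool);A=np.c_[P[:,:2]-p[:2],np.ones(len(P))]
    for _ in range(3): c=np.linalg.lstsq(A[k],P[k,2],rcond=None)[0];k=abs(A@c-P[:,2])<.004
    return c.round(4),k.sum()
print("phone",fit(W[m]),"deck",fit(W[wood]))
E
```

```text
time: 19.32
tcp_pos: [0.518, -0.0921, 0.0353]
orientation: [0.0, -0.075, 0.997, 0.0]
wrist_force: [-0.0, -0.3, 0.5]
grip_width: 0.897
grasp_force: 0.0
time: 20.2
tcp_pos: [0.5179, -0.0921, 0.1551]
orientation: [-0.0, -0.075, 0.997, 0.0]
wrist_force: [-0.3, 0.2, -0.2]
grip_width: 0.899
grasp_force: 0.0
phone (array([-0.0007, -0.0018,  0.0382]), np.int64(12079)) deck (array([ 0.0008, -0.0003,  0.0287]), np.int64(39601))
```

View pics/w6.png

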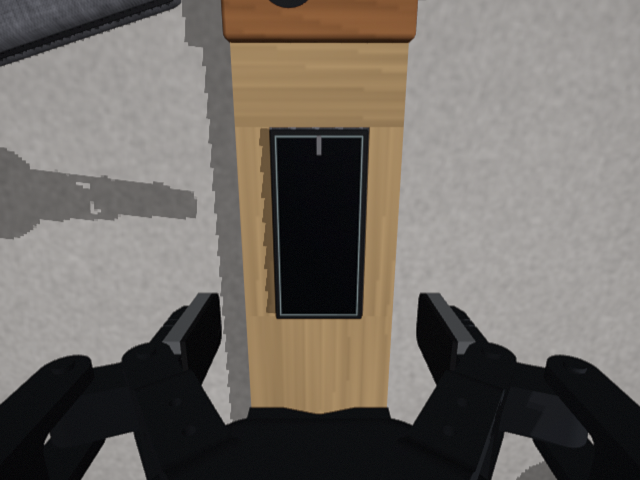

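The phone sits level in the bay, from (270,128) to (368,318), with its top 9.5 mm above the deck (9 expected). The gripper is clear, so I'm handing in.

```bash
python3 -c "
from cell import job
print(job.finish_job())"
```

```text
the job is handed in; nothing more can be done
None
```

The phone was laid flat on the free end of the deck, slid along it and lowered, still gripped, the last 4 mm into the bay, then released level and at rest; the job is handed in at about 20 s (verdict not shown), and the mug, glasses case and eraser were kept clear of but not re-checked.

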